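# Lock the last stand with the click wrench

### The job

Put the click wrench's socket right down over the square clamp bolt of the last stand and tighten the bolt (clockwise seen from above) until it is home and the wrench's handle breaks over. Stop as soon as it trips, so that the stand's swivelling head is not wrenched round, and leave the wrench sitting on the bolt with its handle broken over. Trip the wrench nowhere but on the bolt, and leave the other things on the bench where they are.

Things in the scene. Friction and masses are not known exactly. Their poses are not given: they have to be found in the camera images.
- wrench_hub (a point): Centre of the click wrench's hub: a dark upright steel block on top of the wrench head, right above the socket, 40 mm along x, 34 mm along y, 36 mm high (from 18 mm below to 18 mm above this point). The handle runs from the head along this frame's -x; z is up. The point is 56 mm above the socket's mouth.
- wrench_socket (a point): Centre of the socket's mouth in the flat underside of the wrench head (steel, 58 x 58 mm, 34 mm high), same axes as wrench_hub. The socket is a square hole, 28.4 mm wide, 24 mm deep, sides along x and y. The wrench (about 0.5 kg, balanced over its head) stands on the bench with the socket mouth down.
- handle_grip (a point): Middle of the wrench's handle grip, a level round black bar 26 mm thick, 17 mm above the plane of the socket's mouth and 150 mm from the socket's axis (the grip reaches from 93 to 211 mm). The frame turns with the handle, which runs along its -x.
- click (a joint): Upright breakaway hinge of the wrench, 45 mm from the socket's axis. 0: handle straight. Holds until about 0.8 N m at the hinge (7.6 N sideways at handle_grip, clockwise from above), then gives way and, past 0.12, snaps by itself to its end stop at 0.30 rad and stays there. Pushing on beyond the stop loads the bolt solidly again.
- bolt_seat (a point): Clamp bolt of the last stand: upright steel square head 26 mm wide (sides along this frame's x, y), 20 mm high, top edge chamfered 3 mm. The point is on the axis at the foot of the square, 79 mm above the bench, on a dark round flange 64 mm across; the frame turns with the bolt. The socket fits in four ways a quarter turn apart and is down when its mouth rests on the flange.
- clamp_bolt (a joint): How far the bolt has been screwed in, rad, growing clockwise seen from above. It runs against about 0.25 N m (under 2 N at handle_grip) and has a further 0.4 to 1.0 rad to go; where it comes home is felt as a hard stop.
- swivel (a joint): Turn of the stand's grey iron swivel head (which carries bolt and last) on its foot, rad, 0 at the start. Held by friction only: more than about 2.6 N m (17 N at handle_grip) twists it round.
- polish_tin: flat dark steel polish tin, 76 mm across, 28 mm high; origin under its centre. Not to be moved.
- nail_box: open wooden nail box, 75 x 110 x 30 mm; origin under its centre. Not to be moved.
- thread_spool: grey thread spool, 52 mm across, 64 mm high; origin under its centre. Not to be moved.
- glue_bottle: white glue bottle, 60 mm across, 150 mm high; origin under its centre. Not to be moved.
- hammer: cobbler's hammer 260 mm long lying along its x, 26 mm high; origin under its middle. Not to be moved.
- brush: brush 200 mm long lying along its x; origin under its middle. Not to be moved.
- heel_block: two-layer heel block, 70 x 60 x 24 mm; origin under its centre. Not to be moved.
- wrench: The whole click wrench; its origin and axes are those of wrench_socket.
- stand: The last stand, dark iron foot 150 x 130 mm screwed to the bench; origin on the bench below the bolt. A wooden shoe last is mounted along its y on the far side: x from 95 to 165, y from -20 to 215 mm, up to 190 mm above the bench: a handle on that side cannot swing, so fit and turn the wrench with its handle on the near side (-x).

How it is judged:
On the way, in this order (a step that is already met when the one before it is completed fails the run):
1. the socket is down over the bolt with the wrench still straight (horizontal distance between wrench_socket and bolt_seat below 0.006 m and z of wrench_socket in the frame of bolt_seat below 0.006 m and angle between wrench_socket's own z axis and vertical below 0.17 rad and value of joint click below 0.05 rad), for 0.2 s.
2. the bolt is home and the wrench has tripped on it (horizontal distance between wrench_socket and bolt_seat below 0.006 m and z of wrench_socket in the frame of bolt_seat below 0.006 m and angle between wrench_socket's own z axis and vertical below 0.17 rad and value of joint click above 0.22 rad and value of joint clamp_bolt above 0.9 rad), for 0.1 s.
At the end, for the whole second after the job is handed in: The bolt is screwed home (within 0.05 rad of its stop), the wrench rests on it, still, with its socket down over the bolt (mouth within 6 mm of the flange and 6 mm of the axis, tilted under 0.17 rad) and its handle broken over (click above 0.22 rad) (all of step 2 and linear speed of wrench below 0.02 m/s); the robot touches nothing.
It fails at once if the stand's swivel head is wrenched round (more than 0.05 rad) (value of joint swivel above 0.05 rad or value of joint swivel below -0.05 rad).
It fails at once if the wrench is tripped away from the bolt (value of joint click above 0.12 rad and distance between wrench_socket and bolt_seat above 0.015 m).
It fails at once if another thing on the bench is moved more than 30 mm (distance of any of polish_tin, nail_box, thread_spool, glue_bottle, hammer, brush, heel_block from where it was at the start of the episode above 0.03 m).
It also fails if it takes over 64 s, if anything falls off the work surface, if the arm or the gripper's body presses on something with over 40 N, if the wrist force passes 120 N, or if a joint passes its speed limit or range.

### The arm

A 7-joint arm with a two-finger parallel gripper is mounted at the origin on the work surface. World frame = base frame: x ahead of the robot, y to its left, z up, the work surface at z = 0. Lengths are in m, angles in rad, forces in N, time in s.
With the tool pointing down it reaches from about 0.35 to 0.9 m from the base axis. Payload 8.1 kg.
Tool frame: the origin (TCP) lies between the finger pads; the fingertips stand ahead of it and the grasp point (between the pads) is the TCP (arm.nose_length is the z of the fingertips in the tool frame, in m); z points along the fingers, y is the line along which they close (so a half turn about z gives the same grasp; the last joint's range is limited). The gripper opens to 92 mm and grips with 3 to 60 N. Pads are 19 mm wide; open, the fingers measure 130 mm over their backs; the gripper's body (75 mm by 190 mm) begins 47 mm behind the grasp point.
Start: joints at [1.174, 0.434, 0.025, 1.573, -0.012, 1.134, -0.075], TCP at [0.181, -0.598, 0.246] pointing down, gripper open.
Joint ranges: [-2.62, 2.62], [-0.44, 2.09], [-1.27, 1.32], [0.08, 2.57], [-1.32, 4.46], [0.12, 2], [-2.74, 2.74]. Speed limits (rad/s): [2.22, 2.22, 3.01, 3.01, 3.14, 3.14, 3.14].

### API

Orientations are given as a rotation vector (axis times angle).
In Python, from cell import sensors, optics, arm gives the robot as it stands.
- The arm moves only by the tool arm_command, never from a script. Its argument "deltas" is one flat list of numbers, 7 for each row, row after row: the turn, a rotation vector about the world's x, y, z as a fraction of full scale, then the shift along the world's x, y, z as a fraction of full scale, then the finger opening in mm, from 0 to 91.8. In form: [wx, wy, wz, dx, dy, dz, fingers, wx, wy, wz, dx, dy, dz, fingers, ...]. A call has 1 to 20 rows; each row is the pose to reach, as a shift and turn from the pose commanded when the call began; what a row does not reach only later rows make up. Full scale, the value 1, is 1 m for a shift and 90 degrees for a turn. A row lasts 1/10 s, in which the tool goes at most 50 mm and 8.59 degrees, less where a joint would pass 70% of its speed; a pose out of reach is approached as far as the arm can. A call with a number of a shift or a turn outside -1 to 1 is refused whole. A call with a gripper value outside its range is refused whole. The fingers move at their own pace and stop on an object; "force" is the grip in N (left out, the last holds). Time passes only in rows, so rows that repeat a pose let the fingers close. It gives the time, the measured TCP pose, the force, the opening and the grip force at its end, in the units of the state.
- sensors.observe(): the state, without advancing time (a new reading comes with each control period).
- optics.get_image(name): name is "scene" or "side" or "wrist"; returns the picture (420x560x3 uint8, blue, green, red); there is no depth.
- optics.calibration(name): a dict with "camera_matrix" (3x3 intrinsics, pixels), "rvec" (rotation vector, rad) and "tvec" (3), from world to camera coordinates, as OpenCV has them. Camera axes: x right, y down, z forward; pixel columns grow to the right and rows downward; lengths in m; the calibration is good to about 2 mm. A picture is of the moment at which its call begins: read the wrist's pose just before it. calibration takes no time and is no camera call; for the wrist camera it gives the pose at the moment of the call.
- arm.sign_off(): hands the job in; it is judged then, once.
The state is a dict: "clock": time; "joints": joint angles; "dq": joint speeds; "joint_efforts": joint torques, N m; "position": TCP position; "ee_rot": TCP orientation; "force": force on the tool from outside, world axes, zero at the start; "ft_torque": the same for the moment, N m; "width": opening from 0.0 (shut) to 1.0 (fully open); "gripper_force": force on a finger pad.
Only numpy, scipy, OpenCV 4.12 (cv2) and the standard library are available. Lean on these libraries where they do the work, as an engineer would, in place of code of your own. Each camera call takes 0.05 s, during which the arm holds its last target. There are 200 camera calls.

## Working session

There is one attempt and no reset: what is moved stays moved. The work goes in short steps, Python scripts to look and compute and a tool call to move; the robot and the scene stay as the last step left them, time stands still between calls to the robot, and variables do not carry over. Pictures are saved under pics/ and viewed, at most 10 in all, crops included, and the job is handed in when it is done.

Besides the shell and the picture viewer there is one more tool, called after ">>>" as name(argument=value, ...) on one line, values as JSON. arm_command: Moves the arm, as the interface text tells. Its arguments: {"type":"object","properties":{"deltas":{"type":"array","items":{"type":"number"}},"force":{"type":"number"}},"required":["deltas"]}

```bash
mkdir -p pics; ls
cat > h.py <<'E'
import numpy as np,cv2
from cell import sensors,optics,arm
def ray(name,px):
    c=optics.calibration(name);K=np.array(c["camera_matrix"],float);R,_=cv2.Rodrigues(np.array(c["rvec"],float));t=np.array(c["tvec"],float).ravel()
    o=-R.T@t;d=R.T@np.linalg.inv(K)@np.array([px[0],px[1],1.]);return o,d
def at_z(name,px,z):
    o,d=ray(name,px);return o+d*(z-o[2])/d[2]
def proj(name,P):
    c=optics.calibration(name)
    return cv2.projectPoints(np.array(P,float).reshape(-1,1,3),np.array(c["rvec"],float),np.array(c["tvec"],float),np.array(c["camera_matrix"],float),None)[0].reshape(-1,2)
def tri(obs):
    A=np.zeros((3,3));b=np.zeros(3)
    for n,p in obs:
        o,d=ray(n,p);d=d/np.linalg.norm(d);M=np.eye(3)-np.outer(d,d);A+=M;b+=M@o
    return np.linalg.solve(A,b)
E
python3 - <<'E'
from h import *
for n in ("scene","side"): cv2.imwrite(f"pics/{n}0.png",cv2.resize(optics.get_image(n),(800,600),interpolation=cv2.INTER_CUBIC))
s=sensors.observe();print(s);print(arm.nose_length)
for n in ("scene","side"):
    c=optics.calibration(n);print(n,ray(n,(280,210)),c["camera_matrix"])
E
```

```text
pics
{'clock': 0.1, 'joints': array([ 1.17438072,  0.43516647,  0.02500148,  1.57398999, -0.01160629,
        1.13400709, -0.07509571]), 'dq': array([ 0.00111633, -0.00096714,  0.00075463, -0.00216767, -0.00232104,
        0.00031434,  0.0001041 ]), 'joint_efforts': array([ 3.72223076e-03, -6.69126606e+01,  9.88224484e-01, -3.15144324e+01,
       -6.05495414e-02,  3.74218030e-02,  7.76953243e-05]), 'position': array([ 0.18081887, -0.59782612,  0.24502181]), 'ee_rot': array([-3.10640502e+00, -4.59519259e-01,  5.37361679e-04]), 'force': array([ 0.2396928 , -0.41124448,  0.00230775]), 'ft_torque': array([ 0.03161921, -0.03737952,  0.007023  ]), 'gripper_force': 0.0, 'width': 0.9980474699938863}
0.019
scene (array([ 0.98894125, -0.71757749,  1.48809075]), array([-0.28002804,  0.43436998, -0.85614134])) [[534.25115861   0.         281.81992617]
 [  0.         534.25115861 214.11647913]
 [  0.           0.           1.        ]]
side (array([0.22438584, 1.27447834, 1.13689365]), array([ 0.19252515, -0.76500052, -0.61460207])) [[536.62453347   0.         279.2038731 ]
 [  0.         536.62453347 212.69526442]
 [  0.           0.           1.        ]]
```

View pics/scene0.png

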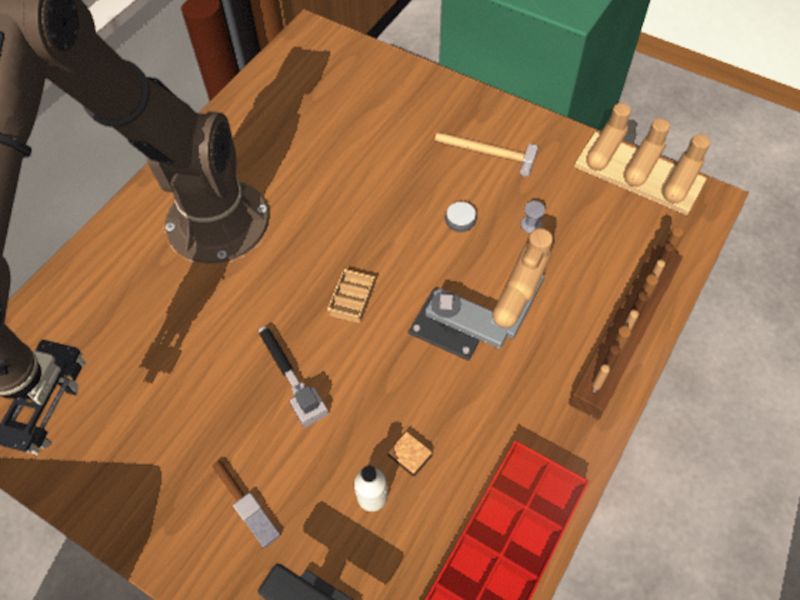

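View pics/side0.png

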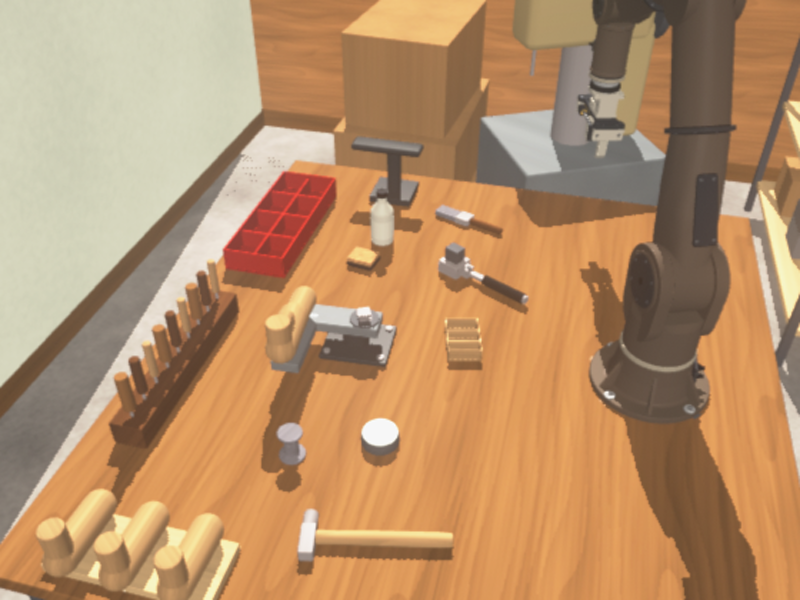

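The scene view shows the wrench (hub at about (307,397), handle end (263,330)) and the bolt at (446,300). The side view has the hub at (455,254) and the bolt at (364,318). I'll zoom in on all four.

Run:
```python
from h import *
crops=[("scene",175,225),("scene",280,187),("side",300,160),("side",210,200)]
t=[]
for n,x,y in crops:
    im=optics.get_image(n); t.append(cv2.resize(im[y:y+75,x:x+100],(400,300),interpolation=cv2.INTER_CUBIC))
cv2.imwrite("pics/c1.png",np.vstack([np.hstack(t[:2]),np.hstack(t[2:])]))
```

```text
(no output)
```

View pics/c1.png

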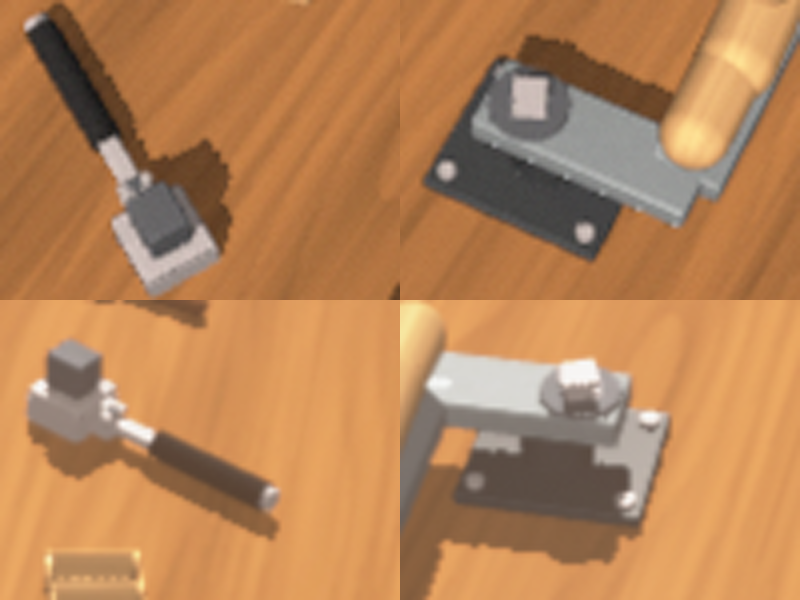

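Run:
```python
from h import *
f=lambda ox,oy,p:(ox+p[0]/4-.375,oy+p[1]/4-.375)
S1=lambda p:f(175,225,p);S2=lambda p:f(280,187,p);D1=lambda p:f(300,160,p);D2=lambda p:f(210,200,p)
print("hub tri",tri([("scene",S1((160,211))),("side",D1((75,353-300)))]),at_z("scene",S1((160,211)),.074),at_z("side",D1((75,53)),.074))
a=at_z("scene",S1((36,22)),.02);b=at_z("side",D1((270,195)),.017);print("end",tri([("scene",S1((36,22))),("side",D1((270,195)))]),a,b)
print("bolt",tri([("scene",S2((130,97))),("side",D2((180,73)))]),at_z("scene",S2((130,97)),.099),at_z("side",D2((180,73)),.099))
for p in [(113,78),(149,77),(146,117),(111,115)]: print(at_z("scene",S2(p),.099))
for p in [(160,62),(196,60),(203,82),(165,88)]: print("s",at_z("side",D2(p),.099))
# foot bottom corners & screws
for p in [(46,170),(184,233)]: print("screw",at_z("scene",S2(p),.02))
for p in [(127,207),(162,183),(190,218),(157,240)]: print("hub",at_z("scene",S1(p),.074))
```

```text
hub tri [ 0.48077777 -0.29038901  0.0727268 ] [ 0.48316611 -0.29031464  0.074     ] [ 0.47881068 -0.28977837  0.074     ]
end [ 0.28935784 -0.19341223  0.02442617] [ 0.28723995 -0.19182751  0.02      ] [ 0.2897935 -0.2032094  0.017    ]
bolt [0.61784796 0.03646898 0.09510602] [0.6197421  0.03464448 0.099     ] [0.61555628 0.04071915 0.099     ]
[0.60027119 0.04266345 0.099     ]
[0.62334013 0.05753812 0.099     ]
[0.63878873 0.02556227 0.099     ]
[0.61530912 0.01351555 0.099     ]
s [0.63445583 0.03153864 0.099     ]
s [0.60808688 0.02207992 0.099     ]
s [0.59533999 0.04685863 0.099     ]
s [0.62147139 0.06120747 0.099     ]
screw [ 0.57534752 -0.01461889  0.02      ]
screw [ 0.69510697 -0.00753598  0.02      ]
hub [ 0.46095208 -0.30003657  0.074     ]
hub [ 0.47172017 -0.27145684  0.074     ]
hub [ 0.50480618 -0.2836602   0.074     ]
hub [ 0.49427764 -0.30990248  0.074     ]
```

>>> arm_command(deltas=[0,0,-0.48,0.3,0.307,-0.03,91,0,0,-0.48,0.3,0.307,-0.03,91,0,0,-0.48,0.3,0.307,-0.03,91,0,0,-0.48,0.3,0.307,-0.03,91,0,0,-0.48,0.3,0.307,-0.03,91,0,0,-0.48,0.3,0.307,-0.03,91,0,0,-0.48,0.3,0.307,-0.03,91,0,0,-0.48,0.3,0.307,-0.03,91,0,0,-0.48,0.3,0.307,-0.03,91,0,0,-0.48,0.3,0.307,-0.03,91,0,0,-0.48,0.3,0.307,-0.03,91,0,0,-0.48,0.3,0.307,-0.03,91,0,0,-0.48,0.3,0.307,-0.03,91,0,0,-0.48,0.3,0.307,-0.03,91])

```text
clock: 1.7
position: [0.4802, -0.2924, 0.2159]
ee_rot: [3.058, -0.72, 0.0]
force: [-0.7, 0.9, -0.5]
width: 0.991
gripper_force: 0.0
```

Run:
```python
from h import *
s=sensors.observe();print(s['clock'],s['position'],s['ee_rot'],s['joints'])
print(proj("wrist",[[.481,-.29,.074],[.289,-.195,.02],[.618,.036,.099]]))
cv2.imwrite("pics/w1.png",cv2.resize(optics.get_image("wrist"),(800,600),interpolation=cv2.INTER_CUBIC))
```

```text
1.7 [ 0.48017657 -0.2923914   0.21590441] [ 3.05758572e+00 -7.19925281e-01  1.12848320e-04] [ 0.42378838  0.35975527  0.03722321  1.77057167 -0.01502313  1.01138569
 -1.56668181]
[[ 278.66882329  204.20357931]
 [ 280.00753688  369.60796719]
 [-167.08534809  240.18272836]]
```

View pics/w1.png

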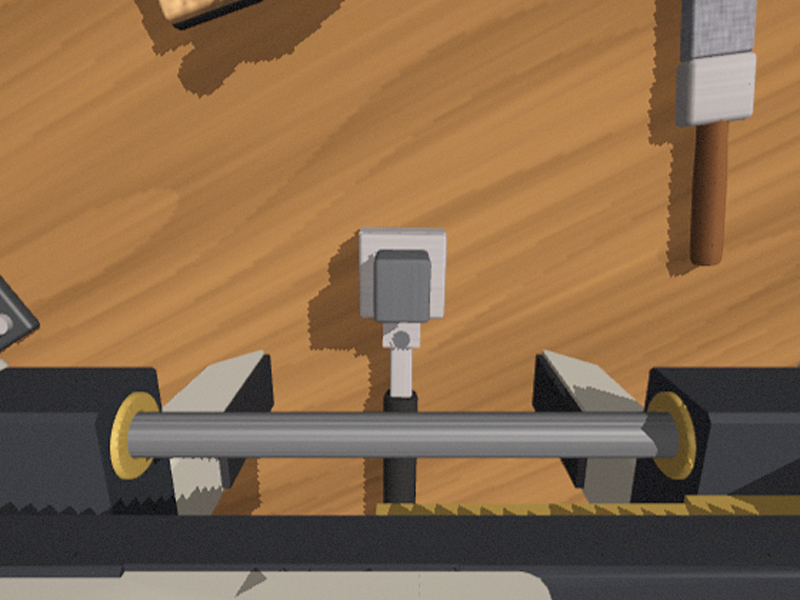

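The wrist view shows the wrench aligned with the gripper: hub top face spans about x 376–431, y 257–322 (800-px picture), and the handle axis is vertical at x≈401.

Run:
```python
from h import *
k=.7
q=lambda x,y:(x*k-.15,y*k-.15)
s=sensors.observe();T=s['position'];R=cv2.Rodrigues(s['ee_rot'])[0]
g=lambda P:(P,R.T@(P-T))
print("hub",*g(at_z("wrist",q(403.5,290),.074)))
print("headtop",*g(at_z("wrist",q(403,274),.034)))
print("hinge",*g(at_z("wrist",q(401.5,340),.034)))
print("handle",*g(at_z("wrist",q(400.5,397),.017)),ray("wrist",q(400,300)))
for x,y in [(360,230),(446,230),(445,318),(360,316)]: print("head",g(at_z("wrist",q(x,y),.034))[1])
```

```text
hub [ 0.48085808 -0.29304157  0.074     ] [0.00087541 0.00049566 0.14186238]
headtop [ 0.48123004 -0.29291295  0.034     ] [0.00114814 0.00020375 0.18186232]
hinge [ 0.4396857  -0.27108736  0.034     ] [-0.04576937 -0.00081372  0.18185865]
handle [ 0.39317916 -0.24701334  0.017     ] [-0.0981323  -0.00163647  0.19885464] (array([ 0.54904641, -0.3265214 ,  0.35614646]), array([-0.24761111,  0.12955332, -0.96017695]))
head [ 0.03049494 -0.02777327  0.18185677]
head [0.03051226 0.02815152 0.18187211]
head [-0.02971452  0.02894175  0.18186797]
head [-0.02829876 -0.02915761  0.18185214]
```

>>> arm_command(deltas=[0,0,-0.012,0.001,-0.001,-0.05,91,0,0,-0.012,0.001,-0.001,-0.1,91,0,0,-0.012,0.001,-0.001,-0.135,91,0,0,-0.012,0.001,-0.001,-0.155,91,0,0,-0.012,0.001,-0.001,-0.155,91,0,0,-0.012,0.001,-0.001,-0.155,28,0,0,-0.012,0.001,-0.001,-0.155,28,0,0,-0.012,0.001,-0.001,-0.155,28,0,0,-0.012,0.001,-0.001,-0.155,28,0,0,-0.012,0.001,-0.001,-0.155,28,0,0,-0.012,0.001,-0.001,-0.155,28,0,0,-0.012,0.001,-0.001,-0.155,28], force=40)

```text
clock: 2.95
position: [0.482, -0.2922, 0.0609]
ee_rot: [3.052, -0.745, 0.0]
force: [0.1, 0.6, 0.0]
width: 0.432
gripper_force: 0.0
```

>>> arm_command(deltas=[0,0,0,0,0,0,28,0,0,0,0,0,0,28,0,0,0,0,0,0.01,28,0,0,0,0,0,0.04,28,0,0,0,0,0,0.08,28,0,0,0,0,0,0.12,28,0,0,0,0,0,0.15,28,0,0,0,0,0,0.17,28,0,0,0,0,0,0.17,28], force=40)

```text
clock: 3.85
position: [0.4831, -0.2928, 0.2338]
ee_rot: [3.051, -0.745, 0.008]
force: [0.0, -0.4, -5.1]
width: 0.368
gripper_force: 40.0
```

>>> arm_command(deltas=[0,0,0.09,0.02,0.03,0.02,28,0,0,0.18,0.05,0.07,0.02,28,0,0,0.27,0.08,0.11,0.02,28,0,0,0.36,0.11,0.15,0.02,28,0,0,0.45,0.14,0.2,0.02,28,0,0,0.54,0.16,0.23,0.02,28,0,0,0.605,0.176,0.249,0.02,28,0,0,0.605,0.176,0.249,0.02,28,0,0,0.605,0.176,0.249,0.02,28,0,0,0.605,0.176,0.249,0.02,28,0,0,0.605,0.176,0.249,0.02,28])

```text
clock: 4.95
position: [0.6573, -0.0448, 0.2502]
ee_rot: [3.055, 0.729, -0.002]
force: [-0.2, -0.3, -5.9]
width: 0.368
gripper_force: 40.0
```

Run:
```python
from h import *
s=sensors.observe();print(s['clock'],s['position'],s['ee_rot'],s['joints'],s['width'])
print(proj("wrist",[[.618,.036,.099],list(s['position'])])/.7)
cv2.imwrite("pics/w2.png",cv2.resize(optics.get_image("wrist"),(800,600),interpolation=cv2.INTER_CUBIC))
```

```text
4.95 [ 0.65725301 -0.04478963  0.25023541] [ 3.05518943e+00  7.29430973e-01 -1.92534385e-03] [ 0.12812077  0.50157594 -0.22017063  1.4591323   0.1139359   1.194472
 -1.20986549] 0.3678416089954363
[[251.4074097  283.07153706]
 [397.02534424 407.13364474]]
```

View pics/w2.png

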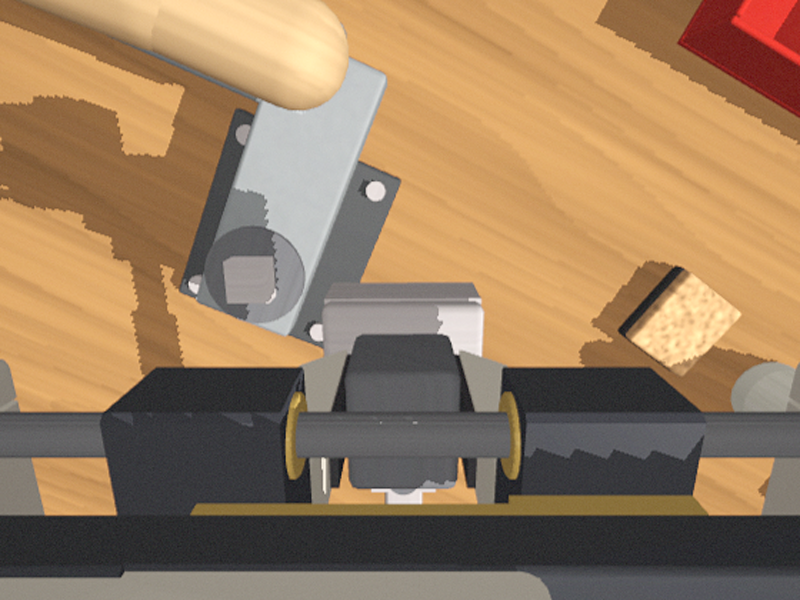

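Bolt square is at about (249,279) with flange centre about (254,274); I'll zoom in for accurate corners.

Run:
```python
from h import *
im=optics.get_image("wrist")[150:232,130:222]
im=cv2.createCLAHE(3,(2,2)).apply(cv2.cvtColor(im,cv2.COLOR_BGR2GRAY))
cv2.imwrite("pics/w3.png",cv2.resize(im,None,fx=7,fy=7,interpolation=cv2.INTER_CUBIC))
```

```text
(no output)
```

View pics/w3.png

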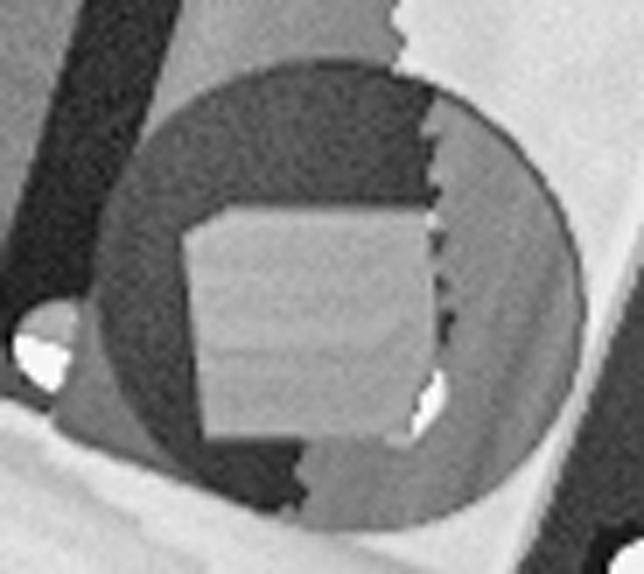

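Run:
```python
from h import *
from scipy.optimize import minimize
c=lambda p:np.array([130+p[0]/7-.43,150+p[1]/7-.43])
print("flange",at_z("wrist",c((341,295)),.079))
poly=np.array([(184,238),(228,208),(436,210),(446,370),(412,442),(204,438)],float)
q=np.array([[-1,-1],[1,-1],[1,1],[-1,1]])
def mask(P):
    m=np.zeros((574,644),np.uint8);cv2.fillPoly(m,[np.round(cv2.convexHull(P.astype(np.float32))*16).astype(np.int32)],255,cv2.LINE_AA,4);return m.astype(float)/255
M=mask(poly)
cal=optics.calibration("wrist")
def model(v):
    r=np.deg2rad(v[2]);Rz=np.array([[np.cos(r),-np.sin(r)],[np.sin(r),np.cos(r)]])
    pts=[np.c_[(q*h)@Rz.T/1000+np.array(v[:2])/1000,np.full(4,z)] for h,z in ((13,.079),(13,.096),(10,.099))]
    p=cv2.projectPoints(np.vstack(pts).reshape(-1,1,3),cal["rvec"],cal["tvec"],np.array(cal["camera_matrix"]),None)[0].reshape(-1,2)
    return (p-[130,150]+.43)*7
f=lambda v:np.abs(mask(model(v))-M).sum()
for y0 in (20,27,34):
    r=minimize(f,[618,36,y0],method="Nelder-Mead",options=dict(initial_simplex=[[618,36,y0],[622,36,y0],[618,40,y0],[618,36,y0+4]]))
    print(r.x,r.fun,M.sum())
s=sensors.observe();print(s['position'],s['ee_rot'])
# wrench head far top edge (known): corners in view
k=lambda x,y:(x*.7-.15,y*.7-.15)
R=cv2.Rodrigues(s['ee_rot'])[0];T=s['position']
zt=T[2]-.0609+.034
for p in ((325,300),(482,300)): print("headtop edge tool",R.T@(at_z("wrist",k(*p),zt)-T))
for p in ((329,284),(479,284)): print("head lower edge tool",R.T@(at_z("wrist",k(*p),zt-.034)-T))
```

```text
flange [0.6174791  0.04027289 0.079     ]
[615.75721041  39.97469353  25.69878126] 1905.686274509804 56525.58431372549
[615.85143202  40.12039479  26.31702679] 1871.3764705882352 56525.58431372549
[615.82410678  40.10854145  26.42161172] 1971.7176470588238 56525.58431372549
[ 0.65757335 -0.04431099  0.25069908] [ 3.05506835e+00  7.30539519e-01 -4.68601211e-04]
headtop edge tool [ 0.02728799 -0.02555915  0.02688157]
headtop edge tool [0.02729385 0.0295723  0.02689886]
head lower edge tool [ 0.02437222 -0.02911899  0.06088157]
head lower edge tool [0.02437999 0.03368438 0.06090126]
```

>>> arm_command(deltas=[0,0,-0.006,-0.02,0.04,0,28,0,0,-0.006,-0.0415,0.0855,0,28,0,0,-0.006,-0.0415,0.0855,-0.02,28,0,0,-0.006,-0.0415,0.0855,-0.05,28,0,0,-0.006,-0.0415,0.0855,-0.08,28,0,0,-0.006,-0.0415,0.0855,-0.08,28,0,0,-0.006,-0.0415,0.0855,-0.08,28,0,0,-0.006,-0.0415,0.0855,-0.08,28])

```text
clock: 5.85
position: [0.6177, 0.0423, 0.1728]
ee_rot: [3.058, 0.718, 0.005]
force: [-0.3, 0.5, -5.4]
width: 0.369
gripper_force: 40.0
```

Run:
```python
from h import *
s=sensors.observe();print(s['clock'],s['position'],s['ee_rot'],s['force'])
t=[]
for n in ("scene","side"):
    p=proj(n,[[.616,.041,.1]])[0];x,y=int(p[0])-33,int(p[1])-30
    t.append(cv2.resize(optics.get_image(n)[y:y+60,x:x+66],None,fx=6,fy=6,interpolation=cv2.INTER_CUBIC));print(n,x,y)
cv2.imwrite("pics/c2.png",np.hstack(t))
```

```text
5.85 [0.6177031  0.04227736 0.17275175] [3.05814744 0.71807727 0.00475874] [-0.30669241  0.50764659 -5.36824239]
scene 279 178
side 221 187
```

View pics/c2.png

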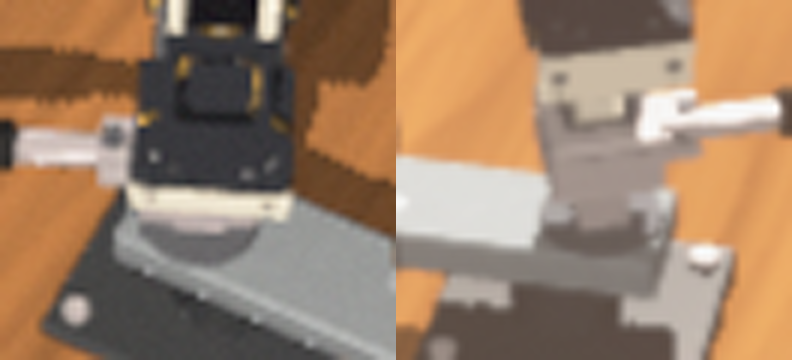

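The side view shows the bolt centred under the socket (bolt x≈604, head x≈607 in the crop). I'll lower it slowly.

>>> arm_command(deltas=[0,0,0,-0.0012,-0.001,-0.005,28,0,0,0,-0.0012,-0.001,-0.008,28,0,0,0,-0.0012,-0.001,-0.011,28,0,0,0,-0.0012,-0.001,-0.014,28,0,0,0,-0.0012,-0.001,-0.017,28,0,0,0,-0.0012,-0.001,-0.02,28,0,0,0,-0.0012,-0.001,-0.02,28])

```text
clock: 6.65
position: [0.6165, 0.042, 0.1508]
ee_rot: [-3.058, -0.72, -0.004]
force: [6.8, 2.7, -7.2]
width: 0.365
gripper_force: 40.0
```

>>> arm_command(deltas=[0,0,0,0.001,0.0004,0,28,0,0,0,0.0013,0.0005,-0.003,28,0,0,0,0.0013,0.0005,-0.006,28,0,0,0,0.0013,0.0005,-0.009,28,0,0,0,0.0013,0.0005,-0.01,28,0,0,0,0.0013,0.0005,-0.01,28])

```text
clock: 7.25
position: [0.6169, 0.042, 0.1405]
ee_rot: [-3.058, -0.719, -0.001]
force: [5.7, 3.2, -6.6]
width: 0.366
gripper_force: 40.0
```

>>> arm_command(deltas=[0,0,0,0.001,0.0005,-0.001,28,0,0,0,0.001,0.0005,-0.002,28,0,0,0,0.001,0.0005,-0.002,28])

```text
clock: 7.55
position: [0.6174, 0.0422, 0.1398]
ee_rot: [3.058, 0.719, -0.0]
force: [-0.8, 0.3, 7.9]
width: 0.363
gripper_force: 40.0
```

>>> arm_command(deltas=[0,0,0,0,0,0.0015,91,0,0,0,0,0,0.0015,91,0,0,0,0,0,0.0015,91,0,0,0,0,0,0.0015,91,0,0,0,0,0,0.0015,91,0,0,0,0,0,0.02,91,0,0,0,0,0,0.06,91,0,0,0,0,0,0.075,91,0,0,0,-0.03,-0.015,0.075,91,0,0,0,-0.07,-0.035,0.075,91,0,0,0,-0.11,-0.055,0.075,91,0,0,0,-0.134,-0.067,0.075,91,0,0,0,-0.134,-0.067,0.075,91,0,0,0,-0.134,-0.067,0.075,91])

```text
clock: 8.95
position: [0.4837, -0.0249, 0.2142]
ee_rot: [3.058, 0.718, 0.002]
force: [0.2, 0.7, 0.1]
width: 0.988
gripper_force: 0.0
```

Run:
```python
from h import *
s=sensors.observe();print(s['clock'],s['position'],s['ee_rot'],s['force'],s['joints'])
im=[optics.get_image(n) for n in ("wrist","scene")]
p=proj("scene",[[.54,.01,.1]])[0].astype(int)
b=cv2.resize(im[1][p[1]-50:p[1]+50,p[0]-40:p[0]+60],(300,300),interpolation=cv2.INTER_CUBIC)
cv2.imwrite("pics/w4.png",np.hstack([cv2.resize(im[0],(400,300)),b]))
print(proj("wrist",[[.483,-.025,.096]])/1.4)
```

```text
8.95 [ 0.48373277 -0.02493462  0.21416765] [3.05813522e+00 7.17720009e-01 1.51002224e-03] [0.24856416 0.67216715 0.14000736] [ 0.15502303  0.25720767 -0.25996631  1.93247734  0.08015056  0.96069903
 -1.25243252]
[[199.66613647 152.35099627]]
```

View pics/w4.png

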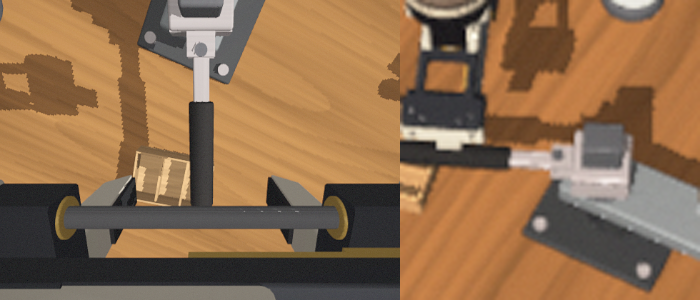

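>>> arm_command(deltas=[0,0,0,0,0,-0.04,91,0,0,0,0,0,-0.08,91,0,0,0,0,0,-0.116,91,0,0,0,0,0,-0.116,91,0,0,0,0,0,-0.116,91,0,0,0,-0.005,0.009,-0.116,91,0,0,0,-0.009,0.018,-0.116,91,0,0,0,-0.0125,0.025,-0.116,91,0,0,0,-0.0125,0.025,-0.116,91])

```text
clock: 9.95
position: [0.4709, 0.0019, 0.0986]
ee_rot: [-3.057, -0.722, -0.002]
force: [0.4, -0.8, -0.1]
width: 0.99
gripper_force: 0.0
```

Run:
```python
import numpy as np
C=np.array([.6174,.0422])
def T(d):
    th=np.deg2rad(d);return C+.15*np.array([np.cos(th),np.sin(th)])+.0325*np.array([np.sin(th),-np.cos(th)])
p=np.array([.4705,.0017])
for d in np.arange(206.5,125,-7.5):
    print(d,T(d).round(4),(T(d)-p).round(4));p=T(d)
```

```text
206.5 [0.4687 0.0044] [-0.0018  0.0027]
199.0 [0.465  0.0241] [-0.0037  0.0197]
191.5 [0.4639 0.0441] [-0.0011  0.02  ]
184.0 [0.4655 0.0642] [0.0016 0.02  ]
176.5 [0.4697 0.0838] [0.0042 0.0196]
169.0 [0.4764 0.1027] [0.0067 0.0189]
161.5 [0.4855 0.1206] [0.0091 0.0179]
154.0 [0.4968 0.1372] [0.0114 0.0166]
146.5 [0.5103 0.1521] [0.0134 0.0149]
139.0 [0.5255 0.1651] [0.0153 0.013 ]
131.5 [0.5423 0.1761] [0.0168 0.0109]
```

>>> arm_command(deltas=[0,0,0,-0.0018,0.0027,0,91,0,0,-0.0166,-0.0026,0.0066,0,91,0,0,-0.0332,-0.0033,0.0106,0,91,0,0,-0.0498,-0.0041,0.0145,0,91,0,0,-0.0664,-0.0048,0.0185,0,91,0,0,-0.083,-0.0055,0.0224,0,91,0,0,-0.083,-0.0055,0.0224,0,91])

```text
clock: 10.65
position: [0.4658, 0.0228, 0.0979]
ee_rot: [3.098, 0.518, 0.001]
force: [0.8, -0.5, 0.5]
width: 0.99
gripper_force: 0.3
```

>>> arm_command(deltas=[0,0,-0.0166,-0.0003,0.004,0,91,0,0,-0.0332,-0.0005,0.008,0,91,0,0,-0.0498,-0.0008,0.012,0,91,0,0,-0.0664,-0.001,0.016,0,91,0,0,-0.083,-0.0011,0.02,0,91,0,0,-0.1,-0.0009,0.024,0,91,0,0,-0.1162,-0.0006,0.028,0,91,0,0,-0.1328,-0.0003,0.032,0,91,0,0,-0.15,0.0001,0.036,0,91,0,0,-0.1667,0.0005,0.04,0,91])

```text
clock: 11.65
position: [0.4662, 0.0623, 0.0978]
ee_rot: [3.139, 0.107, 0.0]
force: [1.1, -3.3, 0.1]
width: 0.99
gripper_force: 1.2
```

>>> arm_command(deltas=[0,0,-0.0166,0.0008,0.0039,0,91,0,0,-0.0332,0.0016,0.0079,0,91,0,0,-0.0498,0.0025,0.0118,0,91,0,0,-0.0664,0.0033,0.0157,0,91,0,0,-0.083,0.0042,0.0196,0,91])

```text
clock: 12.15
position: [0.4702, 0.0825, 0.0977]
ee_rot: [3.14, -0.099, -0.0]
force: [-0.5, -3.3, 0.4]
width: 0.992
gripper_force: 1.3
```

>>> arm_command(deltas=[0,0,-0.0166,0.0013,0.0038,0,91,0,0,-0.0332,0.0027,0.0076,0,91,0,0,-0.0498,0.004,0.0113,0,91,0,0,-0.0664,0.0054,0.0151,0,91,0,0,-0.083,0.0067,0.0189,0,91])

```text
clock: 12.65
position: [0.4771, 0.1015, 0.0977]
ee_rot: [3.127, -0.303, -0.0]
force: [-1.5, -2.0, 1.9]
width: 0.992
gripper_force: 1.3
```

>>> arm_command(deltas=[0,0,-0.0166,0.0018,0.0036,0,91,0,0,-0.0332,0.0036,0.0072,0,91,0,0,-0.0498,0.0055,0.0107,0,91,0,0,-0.0664,0.0073,0.0143,0,91,0,0,-0.083,0.0091,0.0179,0,91])

```text
clock: 13.15
position: [0.4858, 0.1182, 0.0975]
ee_rot: [3.099, -0.507, -0.001]
force: [-1.9, -3.6, 1.0]
width: 0.995
gripper_force: 2.4
```

>>> arm_command(deltas=[0,0,-0.0166,0.0023,0.0033,0,91,0,0,-0.0332,0.0046,0.0066,0,91,0,0,-0.0498,0.0068,0.01,0,91])

```text
clock: 13.45
position: [0.4938, 0.1301, 0.098]
ee_rot: [-3.077, 0.626, -0.002]
force: [0.5, -0.3, 0.2]
width: 0.991
gripper_force: 0.0
```

The force dropped to zero, which suggests it tripped. I'll check that visually.

Run:
```python
from h import *
s=sensors.observe();print(s['clock'],s['position'],s['force'])
im=[optics.get_image(n) for n in ("wrist","scene")]
p=proj("scene",[[.56,.08,.1]])[0].astype(int)
b=cv2.resize(im[1][p[1]-50:p[1]+50,p[0]-50:p[0]+50],(400,400),interpolation=cv2.INTER_CUBIC)
cv2.imwrite("pics/w5.png",np.hstack([cv2.resize(im[0][:280],(400,200)).repeat(2,0)[:400],b]) if 0 else np.hstack([cv2.copyMakeBorder(cv2.resize(im[0],(400,300)),0,100,0,0,0),b]))
```

```text
13.45 [0.49375271 0.1301386  0.09799935] [ 0.51074904 -0.26293859  0.19740652]
```

View pics/w5.png

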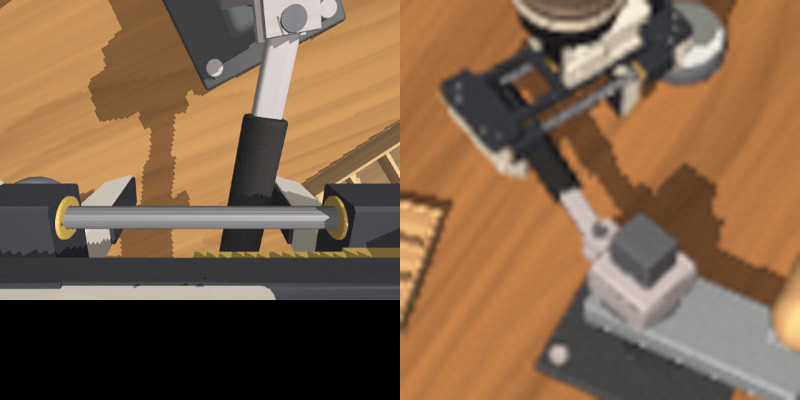

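Run:
```python
from h import *
k=lambda x,y:(x*1.4,y*1.4)
h=at_z("wrist",k(293,18),.113);a=at_z("wrist",k(265,117),.1);b=at_z("wrist",k(240,248),.1);e=at_z("wrist",k(284,45),.1)
ang=lambda v:np.rad2deg(np.arctan2(v[1],v[0]))
C=np.array([.6174,.0422])
print(h,"hinge angle",ang(h[:2]-C),np.linalg.norm(h[:2]-C)); print("handle",ang(b-a),ang(a-e),"a,b",a,b)
s=sensors.observe();R=cv2.Rodrigues(s['ee_rot'])[0];print("tool",[R.T@(x-s['position']) for x in(a,b)], ang(R[:,0]))
```

```text
[0.57218644 0.05141075 0.113     ] hinge angle 168.4854597140219 0.046142213151942855
handle 150.30577346472307 146.23534868289417 a,b [0.5310701  0.07552878 0.1       ] [0.45575844 0.11847574 0.1       ]
tool [array([ 0.05576897,  0.03584945, -0.00206011]), array([-0.03032189,  0.02561968, -0.00211479])] -22.917867520845913
```

Hinge angle is 168° and handle angle about 150°, so the wrench is bent about 0.3 rad and has tripped. I'll back the finger away, then lift straight up.

>>> arm_command(deltas=[0,0,0,-0.003,-0.007,0,91,0,0,0,-0.007,-0.017,0,91,0,0,0,-0.011,-0.026,0,91,0,0,0,-0.011,-0.026,0,91,0,0,0,-0.011,-0.026,0.02,91,0,0,0,-0.011,-0.026,0.06,91,0,0,0,-0.011,-0.026,0.1,91,0,0,0,-0.011,-0.026,0.14,91,0,0,0,-0.05,-0.026,0.16,91,0,0,0,-0.08,-0.026,0.16,91,0,0,0,-0.08,-0.026,0.16,91,0,0,0,-0.08,-0.026,0.16,91])

```text
clock: 14.75
position: [0.4129, 0.103, 0.2581]
ee_rot: [-3.079, 0.623, -0.002]
force: [0.2, -0.3, -0.2]
width: 0.993
gripper_force: 0.0
```

Run:
```python
from h import *
s=sensors.observe();print(s['clock'],s['position'],s['force'])
t=[]
for n in ("scene","side"):
    p=proj(n,[[.57,.07,.1]])[0].astype(int)
    t.append(cv2.resize(optics.get_image(n)[p[1]-50:p[1]+50,p[0]-50:p[0]+50],(400,400),interpolation=cv2.INTER_CUBIC))
cv2.imwrite("pics/w6.png",np.hstack(t))
```

```text
14.75 [0.41287714 0.10296326 0.25811231] [ 0.24659522 -0.27039527 -0.18600801]
```

View pics/w6.png

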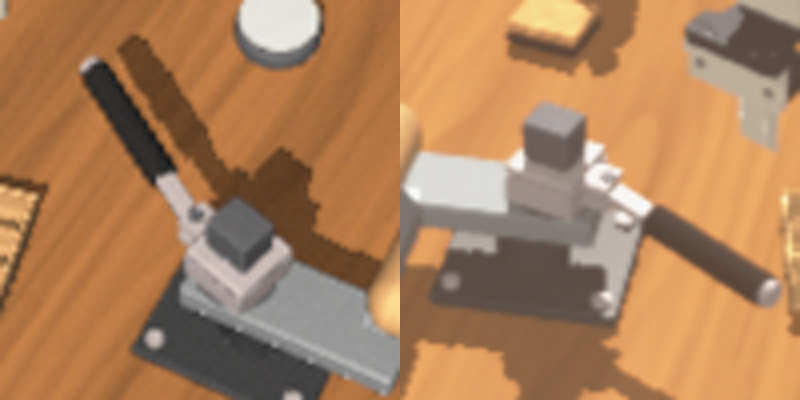

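The wrench is seated level on the bolt with its handle broken over, and the arm is clear.

```bash
python3 -c "
from cell import arm
print(arm.sign_off())"
```

```text
the job is handed in; nothing more can be done
None
```

The job is handed in, verdict not shown: the bolt turned about 0.66 rad before the wrench tripped on it, and the wrench sits seated with its handle broken over (about 0.3 rad) and the robot clear; camera and force readings are the only evidence that the bolt is home and the swivel head unmoved.

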